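# Sweep the used tube caps off the warming plate

### The arm

A 6-joint arm with a two-finger parallel gripper is mounted at the origin on the work surface. World frame = base frame: x ahead of the robot, y to its left, z up, the work surface at z = 0. Lengths are in mm, angles in rad, forces in N, time in s.
With the tool pointing down it reaches from about 325 to 750 mm from the base axis. Payload 7.6 kg.
Tool frame: the origin (TCP) lies at the very end of the fingers, on their centre line; the grasp point (between the pads) lies 19 mm behind it; x points along the fingers, y is the direction in which the jaws open and shut, and the axes are right-handed (so a half turn about x gives the same grasp; the last joint's range is limited). The gripper opens to 85 mm and grips with 20 to 120 N. Pads are 22 mm wide; open, the fingers measure 114 mm over their backs; the gripper's body (76 mm by 85 mm) begins 54 mm behind the grasp point. The pads swing forward as they close: fully open they stand 13 mm farther back than shut.
Start: joints at [-1.221, 0.052, 1.401, -0, 1.689, -0.07], TCP at [214.004, -479.425, 231.323] pointing down, gripper open.
Joint ranges: [-2.9, 2.9], [-0.91, 2.17], [0.12, 2.37], [-1.06, 4.2], [0.26, 2.73], [-2.93, 2.93]. Speed limits (rad/s): [2.57, 2.57, 3.01, 3.14, 3.14, 3.14].

### API

Orientations are given as a 3x3 rotation matrix whose columns are the frame's x, y, z axes.
In Python, from plant import robot, viewer, job gives the robot as it stands.
- The arm moves only by the tool servo_tool, never from a script. Its arguments are lists of equal length, an entry for each row: "hand": the opening, from -1 (shut) to 1 (fully open); "linear": the shift along the tool's x, y, z in mm, a list of three; "yaw": the turn about the tool's x in rad. A call has 1 to 10 rows; each row is the pose to reach, as a shift and turn from the pose measured when the call began, along the tool's axes at that moment; what a row does not reach only later rows make up. A row lasts 1/10 s, in which the tool goes at most 50 mm and 8.59 degrees, less where a joint would pass 70% of its speed; a pose out of reach is approached as far as the arm can. A call with a gripper value outside its range is refused whole. The fingers move at their own pace and stop on an object; "squeeze" is the grip in N (left out, the last holds). Time passes only in rows, so rows that repeat a pose let the fingers close. It gives the time, the measured TCP pose, the force and the opening at its end, in the units of the state.
- robot.get_state(): the state, without advancing time (a new reading comes with each control period).
- viewer.get_image(name): name is "scene" or "top" or "wrist"; returns a dict with "frame" (480x640x3 uint8, red, green, blue), "range_z" (480x640 float32, mm along the optical axis (not along the pixel's ray), 0 where there is no reading), "fx", "fy", "cx", "cy" (pixels), "origin" and "attitude" of the camera in the world; the wrist camera has in their place "tool_from_camera" (4x4, takes a point from camera to tool coordinates, whose origin is the TCP and whose axes are the tool frame's). Camera axes: x right, y down, z forward; pixel columns grow to the right and rows downward; lengths in mm; the calibration is good to about 2 mm. A picture is of the moment at which its call begins: read the wrist's pose just before it.
- job.hand_in(): hands the job in, once; it reports no verdict.
The state is a dict: "time": time; "joint_positions": joint angles; "qd": joint speeds; "joint_torque": joint torques, N m; "tcp_pos": TCP position; "tcp_rot": TCP orientation; "wrist_force": force on the tool from outside, world axes, zero at the start; "ft_torque": the same for the moment, N m; "finger_gap": finger opening in mm.
Only numpy, scipy, OpenCV 4.12 (cv2) and the standard library are available. Lean on these libraries where they do the work, as an engineer would, in place of code of your own. Each camera call takes 0.05 s, during which the arm holds its last target. There are 200 camera calls.

### The job

Clear the used caps from the warming plate: with the fingertips, sweep the three loose tube caps across the plate and off its end into the discard tray that stands against it, keeping them down on the plate all the way - do not pick any of them up. Leave the sample pot and the culture dish standing where they are on the plate.

Things in the scene. Friction and masses are not known exactly. Their poses are not given: they have to be found in the camera images.
- plate: Bench warming plate: a fixed flat slab with a white casing and a dark level top, 260 mm along its x, 380 mm along its y, 40 mm high, no rim. Origin at the centre of its underside on the bench, z up; the top is at z = 40 mm, its two short ends at y = -190 and +190 mm. A low console (32 mm deep, 150 mm long, 32 mm high) is on its -x long side, towards the robot.
- tray: Discard tray: open, empty, straight-sided steel tray, fixed, standing on the bench 2 mm away from one short end of the warming plate (it may be the +y or the -y end) with its axes parallel to the plate's. 250 mm along its x, 150 mm along its y, 32 mm high to its rim (the rolled rim adds 1.5 mm), walls and floor 3 mm thick; its rim is lower than the plate's top, so what is swept off that end drops in. Origin at the centre of its underside on the bench, z up.
- microrack: Blue rack for small tubes, fixed, on the bench beyond the other short end of the plate, 27 mm away from it: 225 mm along its x, 100 mm along its y, 46 mm high, with a few small tubes whose tops reach 52 mm. Origin at the centre of its underside. Not part of the job.
- cap_1: Used screw cap of a 50 ml tube, a white ribbed plastic disc 34 mm across and 13 mm high, about 12 g, lying flat and loose on the warming plate in the strip along the plate's -x long side. Origin at the centre of its underside.
- cap_2: Used screw cap like cap_1 (34 mm across, 13 mm high), lying loose on the plate in the strip along its +x long side. Origin at the centre of its underside.
- cap_3: Used screw cap like cap_1 (34 mm across, 13 mm high), lying loose near the middle of the plate, between the pot and the dish. Origin at the centre of its underside.
- pot: Closed sample pot standing loose on the plate's middle line, towards one short end: white, 52 mm across its lid, 54 mm high, 42 mm across its foot, about 70 g. Origin at the centre of its underside. It stays.
- dish: Closed culture dish standing loose on the plate's middle line, towards the other short end from the pot: flat white disc 60 mm across and 15 mm high, about 40 g. Origin at the centre of its underside. It stays.

How it is judged:
By the outcome, as a careful person would: the job done as asked, in the order asked, and still so for the second after the job is handed in, with the robot touching nothing.
It also fails if it takes over 70 s, if anything falls off the work surface, if the arm or the gripper's body presses on something with over 40 N, if the wrist force passes 120 N, or if a joint passes its speed limit or range.

## Working session

There is one attempt and no reset: what is moved stays moved. The work goes in short steps, Python scripts to look and compute and a tool call to move; the robot and the scene stay as the last step left them, time stands still between calls to the robot, and variables do not carry over. Pictures are saved under pics/ and viewed, about 8 in all and at most 12, crops included, and the job is handed in when it is done.

Besides the shell and the picture viewer there is one more tool, called in YAML: its name, and indented under it one key for each argument. servo_tool: Moves the arm, as the interface text tells. Its arguments: {"type":"object","properties":{"hand":{"type":"array","items":{"type":"number"}},"linear":{"type":"array","items":{"type":"array","items":{"type":"number"}}},"yaw":{"type":"array","items":{"type":"number"}},"squeeze":{"type":"number"}},"required":["hand","linear","yaw"]}

```bash
mkdir -p pics; cat > h.py <<'E'
import numpy as np, cv2
from plant import robot, viewer, job
def shot(n,f):
    s=robot.get_state(); im=viewer.get_image(n)
    cv2.imwrite('pics/'+f+'.png',im['frame'][:,:,::-1]); np.savez('pics/'+f+'.npz',pos=s['tcp_pos'],rot=s['tcp_rot'],**im)
    return im
def pts(f):
    m=np.load('pics/'+f+'.npz'); z=m['range_z'].astype(float); v,u=np.mgrid[0:480,0:640]
    P=np.stack([(u-m['cx'])/m['fx']*z,(v-m['cy'])/m['fy']*z,z],-1)
    if 'tool_from_camera' in m:
        T=m['tool_from_camera']; P=P@T[:3,:3].T+T[:3,3]; R=np.array(m['rot']); o=np.array(m['pos'])
    else: R=m['attitude']; o=m['origin']
    W=P@np.array(R).reshape(3,3).T+o; W[z<=0]=np.nan
    return W
E
python3 - <<'E'
from h import *
s=robot.get_state(); print({k:np.round(v,3).tolist() for k,v in s.items()})
im=shot('top','top1'); print(im['origin'],im['attitude'])
W=pts('top1'); print(np.round(W[::60,::80],0).tolist())
E
```

```text
{'time': 0.0, 'joint_positions': [-1.221, 0.053, 1.402, -0.0, 1.689, -0.07], 'qd': [0.001, -0.001, 0.0, -0.0, -0.002, -0.0], 'joint_torque': [-0.002, -38.167, -36.018, -0.0, 0.006, 0.0], 'tcp_pos': [213.912, -479.128, 230.492], 'tcp_rot': [[-0.001, 0.408, -0.913], [0.001, -0.913, -0.408], [-1.0, -0.002, -0.0]], 'wrist_force': [-0.118, -0.262, 0.37], 'ft_torque': [-0.048, -0.016, 0.0], 'finger_gap': 85.478}
[467.95322327  18.29087969 717.16160132] [[ 0.00606232 -0.98847672  0.15125151]
 [-0.99984427 -0.0034849   0.01729984]
 [-0.0165734  -0.15133284 -0.98834392]]
[[[1012.0, 606.0, -1.0], [1011.0, 459.0, -2.0], [1008.0, 311.0, 1.0], [1007.0, 166.0, 1.0], [1006.0, 21.0, 0.0], [1005.0, -122.0, 1.0], [1006.0, -266.0, -2.0], [1004.0, -406.0, 1.0]], [[893.0, 593.0, -2.0], [846.0, 400.0, 78.0], [893.0, 305.0, -3.0], [890.0, 162.0, 2.0], [891.0, 21.0, -1.0], [864.0, -111.0, 45.0], [889.0, -259.0, 1.0], [888.0, -397.0, 1.0]], [[779.0, 577.0, 1.0], [780.0, 439.0, -2.0], [779.0, 297.0, 1.0], [779.0, 159.0, 0.0], [779.0, 20.0, -1.0], [778.0, -117.0, 2.0], [778.0, -252.0, 2.0], [777.0, -387.0, 3.0
[... 176 characters left out ...]
, [[568.0, 554.0, 0.0], [569.0, 419.0, 1.0], [569.0, 284.0, 4.0], [564.0, 144.0, 43.0], [564.0, 20.0, 42.0], [565.0, -105.0, 39.0], [565.0, -226.0, 46.0], [572.0, -373.0, 0.0]], [[469.0, 542.0, 0.0], [470.0, 411.0, -0.0], [471.0, 278.0, 5.0], [471.0, 139.0, 54.0], [472.0, 19.0, 40.0], [nan, nan, nan], [474.0, -221.0, 47.0], [475.0, -365.0, 0.0]], [[374.0, 531.0, 1.0], [375.0, 403.0, -1.0], [376.0, 274.0, -0.0], [377.0, 146.0, -1.0], [383.0, 19.0, 37.0], [380.0, -107.0, 4.0], [381.0, -233.0, 1.0], [382.0, -357.0, 1.0]], [[283.0, 522.0, -1.0], [284.0, 395.0, -1.0], [285.0, 268.0, -0.0], [287.0, 143.0, 0.0], [288.0, 19.0, 0.0], [290.0, -105.0, 1.0], [291.0, -229.0, -0.0], [292.0, -351.0, 1.0]]]
```

View pics/top1.png

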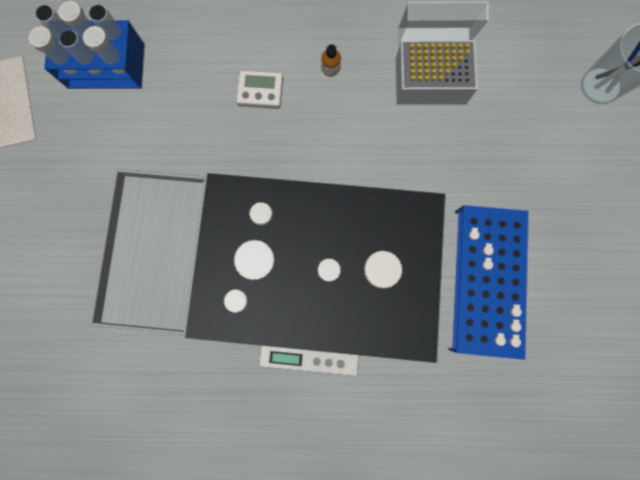

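The top view shows the tray at the left (+y) end of the plate. There are caps near (261,213), (235,301) and (329,270), larger discs at (254,260) and (384,269), and the blue rack at the right.

```bash
python3 - <<'E'
from h import *
W=pts('top1'); m=np.load('pics/top1.npz'); g=m['frame'].min(2)
reg=np.zeros_like(g); reg[178:350,195:440]=1
n,l,st,c=cv2.connectedComponentsWithStats(((g>110)&(reg>0)).astype(np.uint8))
plate=(np.abs(W[...,2]-40)<6)&(g<60)
for i in range(1,n):
    if 100<st[i,4]<6000:
        k=cv2.erode((l==i).astype(np.uint8),np.ones((5,5)))>0; print(c[i].round(),st[i],np.nanmedian(W[k],0).round(1), np.nanmin(W[k],0).round(), np.nanmax(W[k],0).round())
R=m['attitude'];o=m['origin']
def px(u,v,z):
    d=R@np.array([(u-m['cx'])/m['fx'],(v-m['cy'])/m['fy'],1]); return (o+d*(z-o[2])/d[2]).round(1)
for p in [(207,174),(445,194),(437,361),(186,337)]: print('corner',px(*p,40))
for p in [(119,173),(95,322)]: print('tray',px(*p,33))
for i in range(1,n):
    if 100<st[i,4]<6000: print([ (z,px(*c[i],z)) for z in (53,55,94)])
E
```

```text
[198. 208.] [195 178  11  82 469] [640.1 223.2   3.1] [591. 218.  -1.] [665. 228.   7.]
[382. 183.] [ 274  178  166   15 1293] [ 6.677e+02 -1.174e+02  6.000e-01] [ 656. -176.   -4.] [673.  18.   4.]
[260. 213.] [249 202  23  23 408] [604.5 112.1  53.7] [592.  98.  50.] [619. 127.  56.]
[254. 259.] [ 234  240   40   40 1283] [532.8 120.1  55.5] [506.  94.  52.] [559. 147.  60.]
[383. 269.] [ 364  251   38   37 1123] [515.7 -69.8  94.5] [493. -93.  91.] [539. -47.  98.]
[329. 270.] [317 258  24  24 433] [517.1   5.8  53.9] [503.  -8.  50.] [531.  19.  57.]
[235. 300.] [224 289  23  24 447] [471.2 146.6  53.6] [456. 133.  50.] [485. 161.  57.]
[233. 346.] [195 339 110  11 630] [3.993e+02 1.854e+02 2.000e-01] [397. 106.  -3.] [406. 216.  32.]
corner [670.8 200.9  40. ]
corner [ 638.6 -177.1   40. ]
corner [ 383.4 -155.3   40. ]
corner [415.5 221.9  40. ]
tray [674.4 346.4  33. ]
tray [436.6 366.2  33. ]
[(53, array([612.6, 208.6,  53. ])), (55, array([612.1, 208. ,  55. ])), (94, array([603.7, 196.8,  94. ]))]
[(53, array([653.5, -76.7,  53. ])), (55, array([652.9, -76.4,  55. ])), (94, array([642. , -70.8,  94. ]))]
[(53, array([604.7, 112. ,  53. ])), (55, array([604.3, 111.7,  55. ])), (94, array([596.3, 106.2,  94. ]))]
[(53, array([532.5, 120.5,  53. ])), (55, array([532.4, 120.2,  55. ])), (94, array([528.6, 114.2,  94. ]))]
[(53, array([518.9, -75.5,  53. ])), (55, array([518.7, -75.2,  55. ])), (94, array([515.7, -69.7,  94. ]))]
[(53, array([517.7,   6.3,  53. ])), (55, array([517.6,   6.3,  55. ])), (94, array([514.6,   7. ,  94. ]))]
[(53, array([470.7, 146.8,  53. ])), (55, array([470.7, 146.4,  55. ])), (94, array([470.5, 138.9,  94. ]))]
[(53, array([404.2, 147.2,  53. ])), (55, array([404.4, 146.8,  55. ])), (94, array([408.2, 139.3,  94. ]))]
```

```bash
cat >> h.py <<'E'
C=np.array([527.1,22.6]); a=-0.085; RP=np.array([[np.cos(a),-np.sin(a)],[np.sin(a),np.cos(a)]])
def wp(x,y): return C+RP@[x,y]
def pw(p): return RP.T@(np.array(p)[:2]-C)
def go(x,y,z,ang=None):
    "shift (tool axes) to plate x,y at height z; ang = wanted angle of tool y from plate x"
    s=robot.get_state(); R=np.array(s['tcp_rot']); d=np.r_[wp(x,y),z]-s['tcp_pos']
    c=np.arctan2(R[1,1],R[0,1])-a
    w=0 if ang is None else -((ang-c+np.pi)%(2*np.pi)-np.pi)
    print('go',(x,y,z),'linear',(R.T@d).round(1),'yaw',round(w,3),'| now',pw(s['tcp_pos']).round(1),round(s['tcp_pos'][2],1),'gap',round(s['finger_gap'],1),'t',round(s['time'],2))
E
python3 - <<'E'
from h import *
for p in [(604.6,112),(471,146.6),(532.6,120.3),(515.7,-69.8),(517.4,6)]: print(pw(p).round(1))
go(-69,68,150,0)
E
```

```text
[69.6 95.7]
[-66.4 118.8]
[-2.8 97.8]
[ -3.5 -93. ]
[ -8.3 -17.4]
go (-69, 68, 150) linear [  81.2 -423.3 -463. ] yaw -1.066 | now [-269.5 -526.5] 230.5 gap 85.3 t 0.05
```

servo_tool:
  hand: [-0.62,-0.62,-0.62,-0.62,-0.62,-0.62,-0.62,-0.62,-0.62,-0.62]
  linear:
    - [5,-34,-37]
    - [10,-68,-74]
    - [15,-101,-111]
    - [20,-135,-148]
    - [25,-169,-185]
    - [30,-203,-222]
    - [35,-237,-259]
    - [40,-271,-296]
    - [44,-296,-324]
    - [48,-310,-340]
  yaw: [-0.1,-0.2,-0.3,-0.4,-0.5,-0.6,-0.7,-0.8,-0.9,-1.0]

```text
time: 1.05
tcp_pos: [398.4, -54.6, 182.4]
tcp_rot: [[-0.001, 0.99, -0.143], [0.002, -0.143, -0.99], [-1.0, -0.001, -0.002]]
wrist_force: [0.3, -0.2, 0.3]
finger_gap: 15.9
```

```bash
python3 - <<'E'
from h import *
go(-69,68,130,0)
E
```

```text
go (-69, 68, 130) linear [  52.7   43.5 -158.5] yaw -0.059 | now [-121.7  -87.8] 182.4 gap 15.9 t 1.05
```

servo_tool:
  hand: [-0.62,-0.62,-0.62,-0.62,-0.62,-0.62]
  linear:
    - [10,9,-35]
    - [20,18,-70]
    - [32,28,-105]
    - [43,37,-135]
    - [53,43,-158]
    - [53,43.5,-158.5]
  yaw: [-0.02,-0.04,-0.059,-0.059,-0.059,-0.059]

```text
time: 1.65
tcp_pos: [463.4, 98.1, 127.4]
tcp_rot: [[-0.005, 0.997, -0.082], [0.002, -0.082, -0.997], [-1.0, -0.005, -0.002]]
wrist_force: [0.1, -0.2, -0.3]
finger_gap: 16.3
```

```bash
python3 - <<'E'
from h import *
go(-69,68,43,0); go(-69,210,43,0)
im=shot('wrist','w1')
W=pts('w1'); g=im['frame']
T=im['tool_from_camera']; print(T.round(2))
# fingertip points in tool frame
s=robot.get_state(); R=np.array(s['tcp_rot']); 
P=(W-np.array(s['tcp_pos']))@R
k=(im['range_z']>0)&(np.abs(P[...,2])<15)&(np.abs(P[...,1])<40)&(P[...,0]<30)
print(k.sum(), np.nanmax(P[k],0) if k.any() else '', np.nanmin(P[k],0) if k.any() else '')
E
```

```text
go (-69, 68, 43) linear [84.4  1.4  2. ] yaw 0.003 | now [-69.9  69.8] 127.4 gap 16.3 t 1.65
go (-69, 210, 43) linear [  84.7    1.8 -140. ] yaw 0.003 | now [-69.9  69.8] 127.4 gap 16.3 t 1.65
[[  -0.     -0.28    0.96 -143.38]
 [   1.     -0.      0.      0.72]
 [  -0.      0.96    0.28  -71.94]
 [   0.      0.      0.      1.  ]]
27697 [ 0.55027416 39.99980411 11.72813596] [-96.21540692 -39.99925321 -14.99662356]
```

View pics/w1.png

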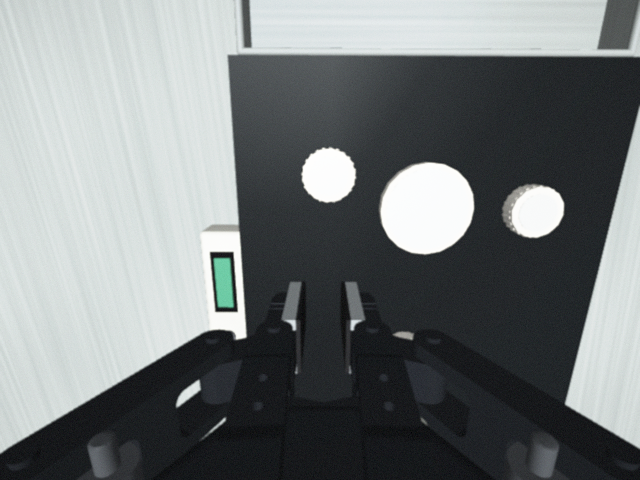

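The wrist view shows cap_1 at (329,175), centred ahead of the finger gap (about 323). The dish at (427,208) and cap_2 at (533,211) are well to the side. I'll descend behind cap_1 and sweep.

servo_tool:
  hand: [-0.62,-0.62,-0.62,-0.62,-0.62]
  linear:
    - [30,1,1]
    - [60,1.5,2]
    - [76,1.5,2]
    - [83,1.5,2]
    - [83.5,1.5,2]
  yaw: [0,0,0,0,0]

```text
time: 2.2
tcp_pos: [464.1, 94.3, 44.6]
tcp_rot: [[-0.005, 0.997, -0.083], [0.001, -0.083, -0.997], [-1.0, -0.005, -0.001]]
wrist_force: [0.8, 0.4, 0.5]
finger_gap: 16.1
```

```bash
python3 - <<'E'
from h import *
go(-69,210,44,0)
E
```

```text
go (-69, 210, 44) linear [ 8.000e-01  1.000e-01 -1.439e+02] yaw 0.002 | now [-68.8  66.1] 44.6 gap 16.1 t 2.2
```

servo_tool:
  hand: [-0.62,-0.62,-0.62,-0.62,-0.62,-0.62,-0.62,-0.62,-0.62,-0.62]
  linear:
    - [0,0,-10]
    - [0,0,-20]
    - [0,0,-30]
    - [0,0,-42]
    - [0,0,-54]
    - [0,0,-66]
    - [0,0,-78]
    - [0,0,-90]
    - [0,0,-102]
    - [0,0,-114]
  yaw: [0,0,0,0,0,0,0,0,0,0]

```text
time: 3.2
tcp_pos: [473.6, 208.9, 44.7]
tcp_rot: [[-0.005, 0.997, -0.083], [0.001, -0.083, -0.997], [-1.0, -0.005, -0.001]]
wrist_force: [-0.3, -0.1, 0.0]
finger_gap: 15.8
```

servo_tool:
  hand: [-0.62,-0.62,-0.62,-0.62,-0.62,-0.62]
  linear:
    - [0,0,-10]
    - [0,0,-20]
    - [0,0,-30]
    - [0,0,-30]
    - [-35,0,-30]
    - [-75,0,-20]
  yaw: [0,0,0,0,0,0]

```text
time: 3.8
tcp_pos: [474.5, 228.6, 118.8]
tcp_rot: [[-0.009, 0.997, -0.083], [-0.0, -0.083, -0.997], [-1.0, -0.009, 0.001]]
wrist_force: [1.1, -0.4, 0.8]
finger_gap: 16.5
```

```bash
python3 - <<'E'
from h import *
go(70,45,110,0)
shot('top','top2')
E
```

```text
go (70, 45, 110) linear [  7.7 139.6 156.1] yaw 0.002 | now [-69.9 200.8] 118.8 gap 16.5 t 3.8
```

View pics/top2.png

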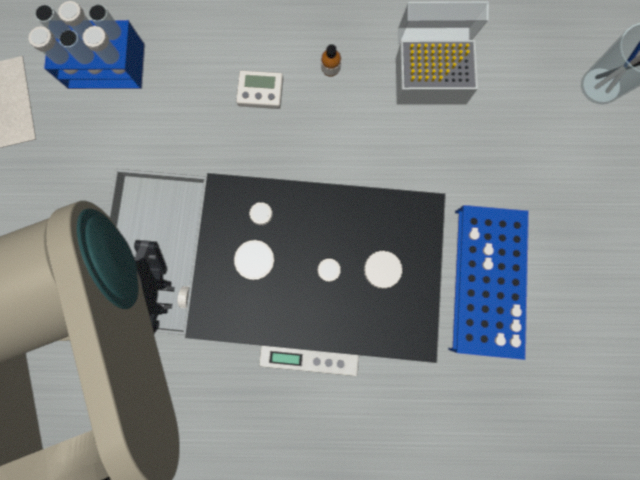

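Cap_1 has left the plate and is in the tray near its wall, at (183,296). The others have not moved. Next is cap_2.

servo_tool:
  hand: [-0.62,-0.62,-0.62,-0.62,-0.62,-0.62,-0.62,-0.62]
  linear:
    - [0,28,31]
    - [0,56,62]
    - [0,84,93]
    - [0,112,124]
    - [4,139,156]
    - [8,139.6,156]
    - [8,139.6,156]
    - [8,139.6,156]
  yaw: [0,0,0,0,0,0,0,0]

```text
time: 4.65
tcp_pos: [603.8, 61.9, 119.4]
tcp_rot: [[0.003, 0.997, -0.083], [0.004, -0.083, -0.997], [-1.0, 0.002, -0.004]]
wrist_force: [-0.8, -0.2, -0.1]
finger_gap: 16.3
```

```bash
python3 - <<'E'
from h import *
go(70,45,44,0)
W=pts('top2'); print(W[280:312:4,172:196:3].round().tolist())
E
```

```text
go (70, 45, 44) linear [75.4 -3.3  1. ] yaw 0.002 | now [73.1 45.7] 119.4 gap 16.3 t 4.65
[[[503.0, 261.0, 3.0], [503.0, 255.0, 6.0], [503.0, 250.0, 4.0], [503.0, 245.0, 5.0], [503.0, 241.0, 4.0], [503.0, 236.0, 3.0], [503.0, 230.0, 5.0], [502.0, 216.0, 39.0]], [[497.0, 260.0, 3.0], [497.0, 255.0, 3.0], [497.0, 250.0, 5.0], [497.0, 246.0, 2.0], [497.0, 240.0, 3.0], [497.0, 236.0, 1.0], [496.0, 221.0, 34.0], [495.0, 215.0, 39.0]], [[486.0, 216.0, 132.0], [490.0, 254.0, 4.0], [490.0, 250.0, 3.0], [489.0, 236.0, 32.0], [490.0, 232.0, 29.0], [490.0, 227.0, 30.0], [489.0, 221.0, 34.0], [489.0, 215.0, 39.0]], [[484.0, 259.0, 4.0], [484.0, 254.0, 3.0], [484.0, 250.0, 2.0], [483.0, 234.0, 36.0], [483.0, 230.0, 35.0], [483.0, 225.0, 35.0], [483.0, 221.0, 33.0], [483.0, 215.0, 39.0]], [[477.0, 259.0, 3.0], [477.0, 254.0, 2.0], [477.0, 239.0, 36.0], [477.0, 234.0, 36.0], [477.0, 228.0, 39.0], [477.0, 226.0, 31.0], [477.0, 221.0, 33.0], [477.0, 214.0, 39.0]], [[471.0, 258.0, 5.0], [471.0, 253.0, 5.0], [471.0, 239.0, 35.0], [471.0, 233.0, 37.0], [471.0, 229.0, 37.0], [471.0, 226.0, 29.0], [471.0, 219.0, 39.0], [471.0, 214.0, 41.0]], [[465.0, 218.0, 124.0], [465.0, 253.0, 5.0], [465.0, 240.0, 30.0], [465.0, 234.0, 35.0], [465.0, 230.0, 33.0], [465.0, 227.0, 25.0], [465.0, 218.0, 40.0], [465.0, 214.0, 39.0]], [[458.0, 258.0, 2.0], [458.0, 253.0, 4.0], [458.0, 248.0, 5.0], [458.0, 244.0, 2.0], [458.0, 239.0, 3.0], [459.0, 225.0, 33.0], [459.0, 218.0, 41.0], [459.0, 213.0, 40.0]]]
```

servo_tool:
  hand: [-0.62,-0.62,-0.62,-0.62,-0.62]
  linear:
    - [30,-3,1]
    - [58,-3.5,1]
    - [70,-3.5,1]
    - [75,-3.5,1]
    - [75.5,-3.5,1]
  yaw: [0,0,0,0,0]

```text
time: 5.15
tcp_pos: [600.6, 62.0, 44.4]
tcp_rot: [[0.003, 0.997, -0.082], [0.004, -0.082, -0.997], [-1.0, 0.003, -0.004]]
wrist_force: [0.3, 0.0, 0.2]
finger_gap: 16.0
```

```bash
python3 - <<'E'
from h import *
go(70,215,44,0)
E
```

```text
go (70, 215, 44) linear [   1.2    0.6 -169.5] yaw 0.003 | now [69.9 45.5] 44.4 gap 16.0 t 5.15
```

servo_tool:
  hand: [-0.62,-0.62,-0.62,-0.62,-0.62,-0.62,-0.62,-0.62,-0.62,-0.62]
  linear:
    - [0,0.5,-10]
    - [0,0.5,-20]
    - [0,0.5,-32]
    - [0,0.5,-44]
    - [0,0.5,-58]
    - [0,0.5,-74]
    - [0.5,0.5,-92]
    - [0.5,0.5,-112]
    - [0.5,0.5,-134]
    - [0.5,0.5,-158]
  yaw: [0,0,0,0,0,0,0,0,0,0]

```text
time: 6.15
tcp_pos: [614.0, 221.3, 44.5]
tcp_rot: [[0.003, 0.997, -0.082], [0.004, -0.082, -0.997], [-1.0, 0.003, -0.004]]
wrist_force: [-1.0, 0.3, 0.4]
finger_gap: 16.5
```

servo_tool:
  hand: [-0.62,-0.62,-0.62,-0.62,-0.62,-0.62]
  linear:
    - [0,0,-10]
    - [0,0,-15]
    - [0,0,-15]
    - [-40,0,-15]
    - [-75,0,-15]
    - [-95,0,-5]
  yaw: [0,0,0,0,0,0]

```text
time: 6.75
tcp_pos: [615.1, 225.8, 143.3]
tcp_rot: [[0.007, 0.997, -0.082], [0.005, -0.082, -0.997], [-1.0, 0.007, -0.006]]
wrist_force: [0.8, -0.5, 0.0]
finger_gap: 16.2
```

```bash
python3 - <<'E'
from h import *
go(40,-17,125,np.pi/2); go(40,-17,125,-np.pi/2); print(robot.get_state()['joint_positions'])
shot('top','top3')
E
```

```text
go (40, -17, 125) linear [ 16.7 -31.1 226.9] yaw -1.568 | now [ 70.4 209.9] 143.3 gap 16.2 t 6.75
go (40, -17, 125) linear [ 16.7 -31.1 226.9] yaw 1.573 | now [ 70.4 209.9] 143.3 gap 16.2 t 6.75
[0.2941146  0.45235136 1.10622448 0.0031203  1.5744689  0.3766237 ]
```

View pics/top3.png

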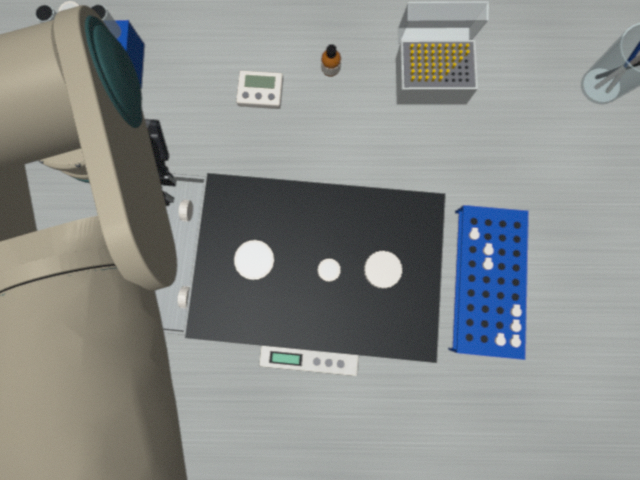

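Both caps stand on edge inside the tray at (185,211) and (183,296). The dish, cap_3 and pot have not moved. I'll take cap_3 sideways to about x = -96, then along the -x strip.

servo_tool:
  hand: [-0.62,-0.62,-0.62,-0.62,-0.62,-0.62,-0.62,-0.62,-0.62,-0.62]
  linear:
    - [0,-4,30]
    - [0,-8,60]
    - [0,-12,90]
    - [0,-16,120]
    - [0,-20,150]
    - [0,-24,175]
    - [0,-27,195]
    - [0,-29,210]
    - [0,-31,222]
    - [0,-31,227]
  yaw: [-0.14,-0.28,-0.42,-0.56,-0.7,-0.84,-0.98,-1.12,-1.26,-1.4]

```text
time: 7.8
tcp_pos: [565.6, -1.5, 144.0]
tcp_rot: [[0.01, 0.249, 0.968], [0.005, 0.968, -0.249], [-1.0, 0.008, 0.009]]
wrist_force: [-0.4, -0.2, -0.8]
finger_gap: 15.9
```

```bash
python3 - <<'E'
from h import *
go(34,-17,110,np.pi/2)
E
```

```text
go (34, -17, 110) linear [34.   2.4 -7.3] yaw -0.167 | now [ 40.4 -20.8] 144.0 gap 15.9 t 7.8
```

servo_tool:
  hand: [-0.62,-0.62,-0.62,-0.62]
  linear:
    - [15,2,-7]
    - [30,2.5,-7]
    - [34,2.5,-7]
    - [34,2.5,-7]
  yaw: [-0.1,-0.167,-0.167,-0.167]

```text
time: 8.2
tcp_pos: [559.2, 2.3, 109.1]
tcp_rot: [[0.009, 0.087, 0.996], [0.005, 0.996, -0.087], [-1.0, 0.006, 0.008]]
wrist_force: [0.7, 0.3, 1.0]
finger_gap: 16.2
```

```bash
python3 - <<'E'
from h import *
go(34,-17.5,44,np.pi/2)
shot('wrist','w2')
E
```

```text
go (34, -17.5, 44) linear [65.1 -0.4 -0.3] yaw -0.002 | now [ 33.7 -17.5] 109.1 gap 16.2 t 8.2
```

View pics/w2.png

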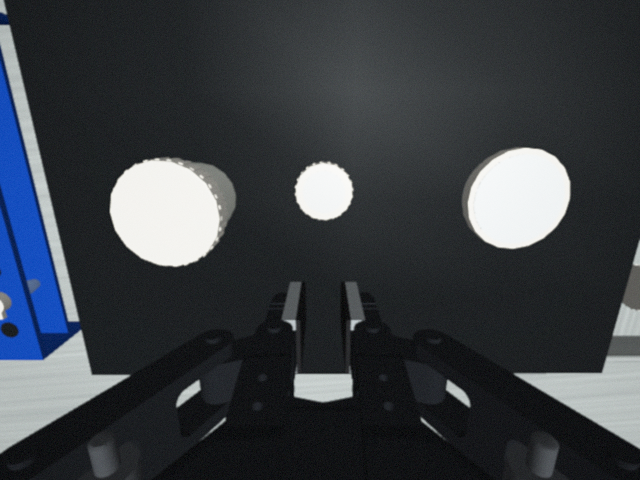

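Cap_3 at (324,190) is centred ahead of the fingers, with the pot at (165,212) and the dish at (518,198) on either side. Before going down I'll check how wide the fingers are below the pot's top.

```bash
python3 - <<'E'
from h import *
m=np.load('pics/w2.npz'); W=pts('w2'); P=(W-m['pos'])@m['rot']; v=np.mgrid[0:480,0:640][0]
for lo in range(-110,0,10):
    k=(P[...,0]>lo)&(P[...,0]<=lo+10)&(v>275)
    if k.sum()>5: print(lo,k.sum(),np.percentile(P[k][:,1],[1,99]).round(),np.percentile(P[k][:,2],[1,99]).round())
E
```

```text
-110 2300 [-19.  19.] [-20. -17.]
-100 15900 [-60.  60.] [-20.  -4.]
-90 18027 [-60.  60.] [-17.   0.]
-80 13840 [-54.  55.] [-17.  11.]
-70 6564 [-49.  49.] [-17.  12.]
-60 8105 [-43.  44.] [-13.  11.]
-50 2236 [-38.  38.] [-13.   8.]
-40 1267 [-19.  20.] [-11.  11.]
-30 959 [-21.  22.] [-11.  11.]
-20 787 [-21.  22.] [-11.  10.]
-10 311 [-20.  20.] [-11.  11.]
```

Clear of the pot by about 10 mm at its height.

servo_tool:
  hand: [-0.62,-0.62,-0.62,-0.62,-0.62]
  linear:
    - [28,0,0]
    - [50,0,0]
    - [60,0,0]
    - [65,0,0]
    - [65,0,0]
  yaw: [0,0,0,0,0]

```text
time: 8.75
tcp_pos: [560.7, 2.7, 45.5]
tcp_rot: [[0.011, 0.087, 0.996], [0.005, 0.996, -0.087], [-1.0, 0.006, 0.01]]
wrist_force: [0.8, -0.3, 0.4]
finger_gap: 15.8
```

```bash
python3 - <<'E'
from h import *
go(-70,-17.5,44,np.pi/2)
E
```

```text
go (-70, -17.5, 44) linear [   0.4   -0.8 -105.2] yaw -0.002 | now [ 35.2 -17. ] 45.5 gap 15.8 t 8.75
```

servo_tool:
  hand: [-0.62,-0.62,-0.62,-0.62,-0.62,-0.62,-0.62,-0.62,-0.62,-0.62]
  linear:
    - [0,0,-8]
    - [0,-0.5,-18]
    - [0,-0.5,-30]
    - [0,-0.5,-43]
    - [0,-0.5,-56]
    - [0,-0.5,-69]
    - [0,-0.5,-82]
    - [0,-0.5,-92]
    - [0,-0.5,-100]
    - [0,-0.5,-105]
  yaw: [0,0,0,0,0,0,0,0,0,0]

```text
time: 9.75
tcp_pos: [455.8, 11.4, 44.9]
tcp_rot: [[0.012, 0.087, 0.996], [0.005, 0.996, -0.087], [-1.0, 0.006, 0.011]]
wrist_force: [-0.2, 0.2, -0.7]
finger_gap: 16.7
```

servo_tool:
  hand: [-0.62,-0.62,-0.62,-0.62,-0.62,-0.62]
  linear:
    - [0,0,0]
    - [0,0,4]
    - [0,0,8]
    - [-30,0,8]
    - [-65,0,8]
    - [-80,0,8]
  yaw: [0,0,0,0,0,0]

```text
time: 10.35
tcp_pos: [464.6, 10.1, 128.2]
tcp_rot: [[0.016, 0.087, 0.996], [0.005, 0.996, -0.087], [-1.0, 0.006, 0.016]]
wrist_force: [0.1, 0.6, 1.0]
finger_gap: 16.3
```

```bash
python3 - <<'E'
from h import *
go(-96,-60,110,0)
shot('wrist','w3')
W=pts('w3'); m=np.load('pics/w3.npz'); g=m['frame'].min(2)
n,l,st,c=cv2.connectedComponentsWithStats(((g>120)).astype(np.uint8))
for i in range(1,n):
    if st[i,4]>500:
        k=l==i; p=np.nanmedian(W[k],0); print(c[i].round(),st[i].tolist(),pw(p).round(1),p[2].round(1))
E
```

```text
go (-96, -60, 110) linear [ 17.4 -42.5 -35. ] yaw 1.568 | now [-61.2 -17.7] 128.2 gap 16.3 t 10.35
[313.  71.] [0, 0, 640, 165, 90484] [-177.6  -27.2] 0.8
[404. 116.] [374, 107, 61, 19, 1131] [-145.3   37. ] 34.3
[618. 316.] [570, 145, 70, 263, 8688] [ 30.8 244.7] 3.8
[323. 195.] [297, 168, 53, 54, 2240] [-96.6 -16.8] 53.9
[ 84. 275.] [54, 170, 61, 220, 2803] [ -20.6 -223.1] 1.0
[484. 319.] [440, 282, 84, 76, 4492] [-6.7 99.9] 56.0
[208. 322.] [158, 292, 93, 67, 2678] [-22.4 -86.4] 87.8
```

View pics/w3.png

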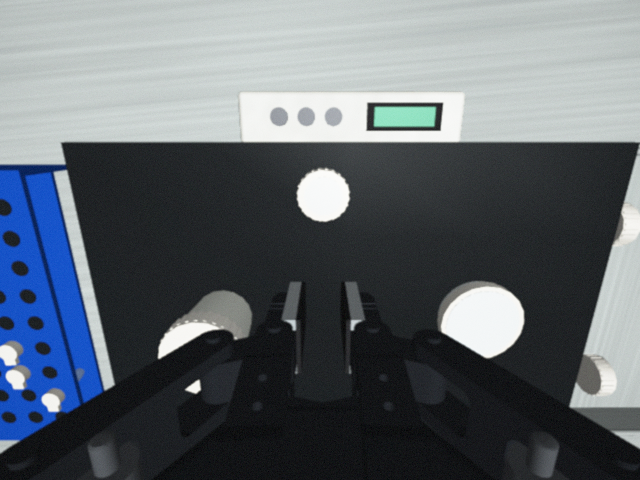

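Cap_3 is at (323,195) in the picture, plate (-97,-17), lying flat. The pot and dish are undisturbed. I'll turn back and go behind it.

servo_tool:
  hand: [-0.62,-0.62,-0.62,-0.62,-0.62,-0.62,-0.62,-0.62,-0.62,-0.62]
  linear:
    - [0,-5,-5]
    - [0,-10,-10]
    - [0,-15,-15]
    - [0,-20,-20]
    - [0,-25,-25]
    - [0,-30,-30]
    - [0,-36,-35]
    - [0,-40,-36]
    - [0,-42,-36]
    - [0,-42,-36]
  yaw: [0.149,0.298,0.447,0.596,0.745,0.894,1.04,1.19,1.34,1.48]

```text
time: 11.4
tcp_pos: [425.9, -28.9, 128.0]
tcp_rot: [[0.018, 1.0, -0.003], [0.005, -0.003, -1.0], [-1.0, 0.017, -0.005]]
wrist_force: [0.9, 0.5, -0.1]
finger_gap: 16.3
```

```bash
python3 - <<'E'
from h import *
go(-97,-60,44.5,0)
E
```

```text
go (-97, -60, 44.5) linear [83.5 -2.   0.5] yaw 0.082 | now [-96.5 -59.9] 128.0 gap 16.3 t 11.4
```

servo_tool:
  hand: [-0.62,-0.62,-0.62,-0.62,-0.62,-0.62]
  linear:
    - [10,-2,0.5]
    - [40,-2,0.5]
    - [65,-2,0.5]
    - [78,-2,0.5]
    - [83,-2,0.5]
    - [83,-2,0.5]
  yaw: [0.082,0.082,0.082,0.082,0.082,0.082]

```text
time: 12.0
tcp_pos: [425.0, -29.0, 44.1]
tcp_rot: [[0.016, 0.996, -0.085], [0.005, -0.085, -0.996], [-1.0, 0.015, -0.006]]
wrist_force: [-0.4, 0.1, 0.3]
finger_gap: 16.4
```

```bash
python3 - <<'E'
from h import *
go(-97,120,44.5,0);go(-97,215,44.5,0)
E
```

```text
go (-97, 120, 44.5) linear [   0.8    0.3 -180. ] yaw -0.0 | now [-97.3 -60. ] 44.1 gap 16.4 t 12.0
go (-97, 215, 44.5) linear [ 1.40e+00  2.00e-01 -2.75e+02] yaw -0.0 | now [-97.3 -60. ] 44.1 gap 16.4 t 12.0
```

servo_tool:
  hand: [-0.62,-0.62,-0.62,-0.62,-0.62,-0.62,-0.62,-0.62,-0.62,-0.62]
  linear:
    - [0,0,-8]
    - [0,0,-18]
    - [0,0,-30]
    - [0,0,-44]
    - [0,0,-60]
    - [0.5,0,-76]
    - [0.5,0,-92]
    - [0.5,0,-108]
    - [0.5,0,-124]
    - [0.5,0,-140]
  yaw: [0,0,0,0,0,0,0,0,0,0]

```text
time: 13.0
tcp_pos: [437.0, 112.3, 45.1]
tcp_rot: [[0.017, 0.996, -0.084], [0.005, -0.084, -0.996], [-1.0, 0.016, -0.007]]
wrist_force: [0.4, -0.9, -0.3]
finger_gap: 15.8
```

servo_tool:
  hand: [-0.62,-0.62,-0.62,-0.62,-0.62,-0.62,-0.62,-0.62,-0.62,-0.62]
  linear:
    - [0,0,-15]
    - [0,0,-30]
    - [0,0,-45]
    - [0,0,-60]
    - [0.5,0,-76]
    - [0.5,0,-94]
    - [0.5,0,-114]
    - [0.5,0,-130]
    - [0.5,0,-135]
    - [0.5,0,-135]
  yaw: [0,0,0,0,0,0,0,0,0,0]

```text
time: 14.0
tcp_pos: [448.2, 247.5, 45.5]
tcp_rot: [[0.017, 0.996, -0.083], [0.005, -0.083, -0.997], [-1.0, 0.016, -0.007]]
wrist_force: [-0.4, -0.8, 0.1]
finger_gap: 16.1
```

servo_tool:
  hand: [-0.62,-0.62,-0.62,-0.62,-0.62,-0.62,-0.62,-0.62,-0.62,-0.62]
  linear:
    - [-30,0,0]
    - [-70,0,0]
    - [-110,0,0]
    - [-150,0,30]
    - [-150,0,70]
    - [-150,0,110]
    - [-150,0,150]
    - [-150,0,170]
    - [-150,0,170]
    - [-150,0,170]
  yaw: [0,0,0,0,0,0,0,0,0,0]

```text
time: 15.0
tcp_pos: [431.6, 77.0, 194.4]
tcp_rot: [[0.017, 0.996, -0.084], [0.006, -0.085, -0.996], [-1.0, 0.016, -0.007]]
wrist_force: [-0.4, 0.1, 0.3]
finger_gap: 16.1
```

```bash
python3 - <<'E'
from h import *
s=robot.get_state(); print(s['tcp_pos'],s['time'])
shot('scene','s4')
W=pts('s4'); shot('wrist','w4')
E
```

```text
[431.57005492  77.03799794 194.38989442] 15.0
```

View pics/w4.png

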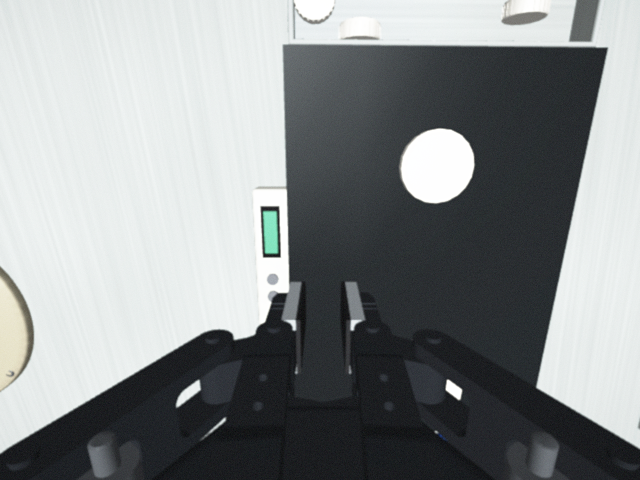

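The wrist view shows three caps in the tray at about (315,8), (361,28) and (526,10). The plate is empty except for the dish at (437,165), with the pot hidden. I'll draw back and take a final top check.

servo_tool:
  hand: [-0.62,-0.62,-0.62,-0.62,-0.62,-0.62,-0.62,-0.62,-0.62,-0.62]
  linear:
    - [-20,-10,35]
    - [-30,-10,75]
    - [-30,-10,120]
    - [-30,-10,165]
    - [-30,-10,210]
    - [-30,-10,255]
    - [-30,-10,300]
    - [-30,-10,340]
    - [-30,-10,370]
    - [-30,-10,380]
  yaw: [0,0,0,0,0,0,0,0,0,0]

```text
time: 16.1
tcp_pos: [389.9, -301.6, 220.9]
tcp_rot: [[0.016, 0.996, -0.084], [0.006, -0.084, -0.996], [-1.0, 0.015, -0.007]]
wrist_force: [-0.4, 0.6, 0.3]
finger_gap: 16.1
```

```bash
python3 - <<'E'
from h import *
print(robot.get_state()['tcp_pos'],robot.get_state()['wrist_force'])
shot('top','top5'); W=pts('top5'); g=np.load('pics/top5.npz')['frame'].min(2)
g[:165]=0;g[365:]=0; g[:,:90]=0
n,l,st,c=cv2.connectedComponentsWithStats(((g>195)).astype(np.uint8))
for i in range(1,n):
    if st[i,4]>60: p=np.nanmedian(W[l==i],0); print(c[i].round(),st[i,4],p.round(1),pw(p).round(1),np.nanmax(W[l==i][:,2]).round())
E
```

```text
[ 389.90603284 -301.64576422  220.89209728] [-0.38654928  0.55900745  0.34887448]
[253. 260.] 1110 [531.6 120.1  55.6] [-3.8 97.5] 59.0
[383. 269.] 932 [515.7 -69.8  94.5] [ -3.5 -93. ] 98.0
[165. 318.] 315 [442.8 263.6  15.9] [-104.5  233. ] 19.0
[265. 356.] 122 [387.9 102.5  32.3] [-145.5   67.8] 35.0
```

View pics/top5.png

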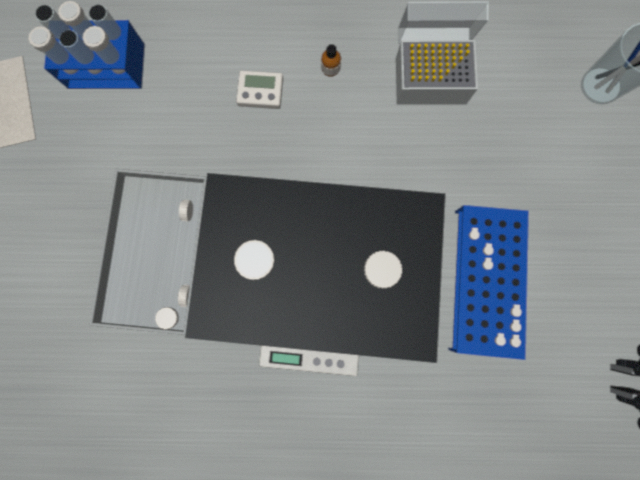

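The final top view shows all three caps in the tray, at (165,318), (183,296) and (185,211). The dish at (253,260) and pot at (383,269) are where they were.

```bash
python3 -c "
from h import *
print(job.hand_in())"
```

```text
the job is handed in; nothing more can be done
None
```

All three caps are off the warming plate and in the discard tray, and the job is handed in at about 16 s of the 70 s allowed. I swept cap_1 and cap_2 straight along their strips. Cap_3 went sideways into the -x strip first, then along past the dish. None was lifted, and wrist forces read at the end of each move were about 1 N or less.

- **Tray:** In the last top view cap_3 lies flat on the tray floor. Cap_1 and cap_2 stand on edge against the tray wall nearest the plate. Cap_1's top, measured just after its sweep, is about level with the rim or slightly above it (about 36 mm against 33.5 mm).
- **Pot and dish:** The pot has not moved, and the dish measured within about 1 mm of where it started, which is within measurement error.
- **Arm:** It was clear of everything at hand-in.

No check failed or disagreed.

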